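# Paint jars back into the divided crate

### The arm

A 7-joint arm with a two-finger parallel gripper is mounted at the origin on the work surface. World frame = base frame: x ahead of the robot, y to its left, z up, the work surface at z = 0. Lengths are in m, angles in rad, forces in N, time in s.
With the tool pointing down it reaches from about 0.4 to 0.85 m from the base axis. Payload 4.5 kg.
Tool frame: the origin (TCP) lies on the centre line of the jaws, within the pads' length; the fingertips stand 11 mm ahead of it and the grasp point (between the pads) lies 8 mm behind it; z points along the fingers, y is the line along which they close (so a half turn about z gives the same grasp; the last joint's range is limited). The gripper opens to 88 mm and grips with 3 to 60 N. Pads are 18 mm wide; open, the fingers measure 123 mm over their backs; the gripper's body (75 mm by 187 mm) begins 45 mm behind the grasp point.
Start: joints at [-1.206, 0.689, -0.195, 1.565, 0.157, 0.902, -0.215], TCP at [0.203, 0.591, 0.25] pointing down, gripper open.
Joint ranges: [-3.01, 3.01], [-0.46, 2.08], [-1.47, 1.51], [0.13, 2.56], [-1, 4.14], [0.04, 2.09], [-2.66, 2.66]. Speed limits (rad/s): [2.57, 2.57, 3.14, 3.14, 3.14, 3.14, 3.14].

### API

Orientations are given as a 3x3 rotation matrix whose columns are the frame's x, y, z axes.
In Python, from workcell import robot gives the robot as it stands.
- The arm moves only by the shell command python3 -m handwheel 'ROWS' [FORCE]. ROWS is a JSON object of lists of equal length, an entry for each row: "xyz": the shift along the world's x, y, z in m, a list of three; "delta_rot": the turn, a rotation vector about the world's x, y, z in rad, a list of three; "hand": the opening, from 0 (shut) to 1 (fully open). A call has 1 to 5 rows; each row shifts and turns the commanded pose from where the row before left it; what a row does not reach is not made up. A row lasts 1/8 s, in which the tool goes at most 62.5 mm and 10.7 degrees, less where a joint would pass 70% of its speed; a pose out of reach is approached as far as the arm can. A call with a gripper value outside its range is refused whole. The fingers move at their own pace and stop on an object; FORCE is the grip in N (left out, the last holds). Time passes only in rows, so rows that do not move let the fingers close. It gives the time, the measured TCP pose, the force and the opening at its end, in the units of the state.
- robot.sense(): the state, without advancing time (a new reading comes with each control period).
- robot.read_camera(name): name is "side" or "top" or "wrist"; returns the picture (480x640x3 uint8, red, green, blue); there is no depth.
- robot.camera_params(name): a dict with "fx", "fy", "cx", "cy" (pixels), "extrinsics" (4x4, takes a point from world to camera coordinates); the wrist camera has in their place "mount" (4x4, takes a point from camera to tool coordinates, whose origin is the TCP and whose axes are the flange's). Camera axes: x right, y down, z forward; pixel columns grow to the right and rows downward; lengths in m; the calibration is good to about 2 mm. A picture is of the moment at which its call begins: read the wrist's pose just before it. camera_params takes no time and is no camera call.
- robot.hand_in(): hands the job in, once; it reports no verdict.
The state is a dict: "clock": time; "joint_positions": joint angles; "qd": joint speeds; "joint_efforts": joint torques, N m; "tcp_pos": TCP position; "eef_rot": TCP orientation; "ft_force": force on the tool from outside, world axes, zero at the start; "torque": the same for the moment, N m; "width": finger opening in m.
Only numpy, scipy, OpenCV 4.12 (cv2) and the standard library are available. Lean on these libraries where they do the work, as an engineer would, in place of code of your own. Each camera call takes 0.05 s, during which the arm holds its last target. There are 200 camera calls.

### The job

The painting class is over: put the green and the yellow paint jar away in the small wooden crate, standing upright, one in each of its two empty cells. Set them down rather than dropping them. The red jar is still in use, so leave it where it stands.

Things in the scene. Friction and masses are not known exactly. Their poses are not given: they have to be found in the camera images.
- crate: pale wooden crate fixed to the table at any yaw, 86 (x) by 246 (y) by 40 mm tall. Origin: centre of its underside, z up. Walls, dividers, floor 6 mm thick. One row of three cells, each 74 mm square inside, centred at x = 0, y = -80, 0, +80 mm in its frame, cell floor 6 mm above the origin. The +80 cell already holds a blue jar of the same size as the others; the other two are empty.
- green_jar: the green paint jar: upright capped cylinder, 50 mm in diameter and 90 mm tall, straight sides, 0.12 to 0.24 kg, coloured lid and body with a white paper band; origin at the centre of its underside, z up along its axis; starts standing on the table on the robot's right.
- yellow_jar: the yellow paint jar: upright capped cylinder, 50 mm in diameter and 90 mm tall, straight sides, 0.12 to 0.24 kg, coloured lid and body with a white paper band; origin at the centre of its underside, z up along its axis; starts standing on the table on the robot's right.
- red_jar: the red paint jar, to be left alone: upright capped cylinder, 50 mm in diameter and 90 mm tall, straight sides, 0.2 kg, coloured lid and body with a white paper band; origin at the centre of its underside, z up along its axis; starts standing on the table on the robot's right.
Mind the look-alikes: they are no part of the job. Several things look just like the yellow_jar: the one meant starts farthest from the robot's base. There is more than one size of the green_jar; the job needs the smaller.

How it is judged:
By the outcome, as a careful person would: the job done as asked, in the order asked, and still so for the second after the job is handed in, with the robot touching nothing.
It also fails if it takes over 54 s, if anything falls off the work surface, if the arm or the gripper's body presses on something with over 40 N, if the wrist force passes 120 N, or if a joint passes its speed limit or range.

## Working session

There is one attempt and no reset: what is moved stays moved. The work goes in short steps, Python scripts to look and compute and a shell command to move; the robot and the scene stay as the last step left them, time stands still between calls to the robot, and variables do not carry over. Pictures are saved under pics/ and viewed, on a budget of 10 in all, crops included, one or two more only if the job needs it, and the job is handed in when it is done.

```bash
mkdir -p pics
python3 - <<'E'
from workcell import robot
import cv2,numpy as np
np.set_printoptions(precision=4,suppress=True)
for n in("side","top"):
    im=robot.read_camera(n); cv2.imwrite(f"pics/{n}0.png",im[...,::-1]); print(n,robot.camera_params(n))
s=robot.sense();print(s["clock"],s["tcp_pos"],s["eef_rot"],s["width"])
print(robot.camera_params("wrist"))
E
```

```text
side {'fx': 487.9630508343569, 'fy': 487.9630508343569, 'cx': 320.4139402385956, 'cy': 240.40716059627815, 'extrinsics': array([[ 0.8945, -0.4468, -0.0132, -0.4169],
       [-0.2698, -0.5163, -0.8128,  0.1593],
       [ 0.3563,  0.7306, -0.5824,  0.7465],
       [ 0.    ,  0.    ,  0.    ,  1.    ]])}
top {'fx': 435.22614578908895, 'fy': 435.22614578908895, 'cx': 320.7778506414806, 'cy': 241.30906868931336, 'extrinsics': array([[ 0.0082, -0.9992,  0.0392, -0.0437],
       [-0.9909, -0.0134, -0.1341,  0.4643],
       [ 0.1345, -0.0377, -0.9902,  0.7746],
       [ 0.    ,  0.    ,  0.    ,  1.    ]])}
0.1 [0.2028 0.5906 0.249 ] [[-0.9458  0.3247 -0.0004]
 [ 0.3247  0.9458 -0.0016]
 [-0.0001 -0.0016 -1.    ]] 0.08779008936156071
{'fx': 407.59211716082103, 'fy': 407.59211716082103, 'cx': 310.7489477951912, 'cy': 241.52780404046877, 'mount': array([[ 0.0008, -0.9475, -0.3198,  0.0843],
       [ 1.    ,  0.0009, -0.0002,  0.    ],
       [ 0.0005, -0.3198,  0.9475, -0.1354],
       [ 0.    ,  0.    ,  0.    ,  1.    ]])}
```

View pics/top0.png

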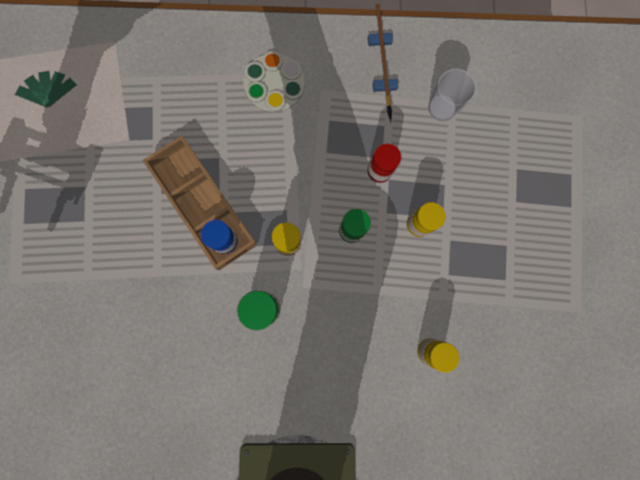

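View pics/side0.png

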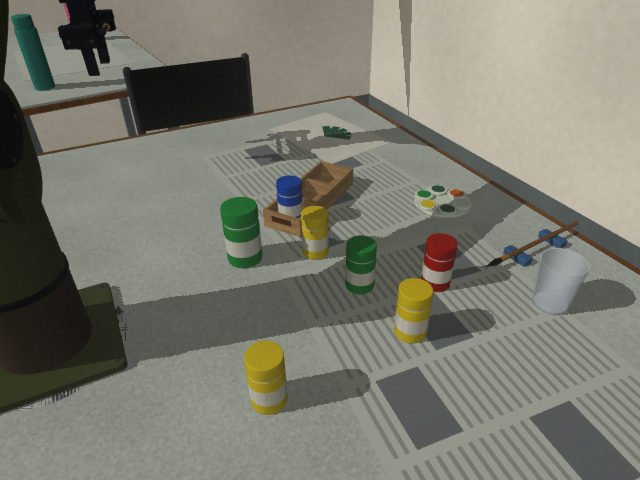

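```bash
cat > h.py <<'E'
from workcell import robot
import cv2,numpy as np
np.set_printoptions(precision=4,suppress=True)
def cast(n,uv,z):
    p=robot.camera_params(n);E=np.array(p["extrinsics"]);R,t=E[:3,:3],E[:3,3]
    uv=np.atleast_2d(uv).astype(float)
    d=np.c_[(uv[:,0]-p["cx"])/p["fx"],(uv[:,1]-p["cy"])/p["fy"],np.ones(len(uv))]@R
    C=-R.T@t
    return C+d*((z-C[2])/d[:,2])[:,None]
def proj(n,P):
    p=robot.camera_params(n);E=np.array(p["extrinsics"])
    c=np.atleast_2d(P)@E[:3,:3].T+E[:3,3]
    return np.c_[c[:,0]/c[:,2]*p["fx"]+p["cx"],c[:,1]/c[:,2]*p["fy"]+p["cy"]]
def lid(n,im,box,h=0.09,hue=None):
    """lid top: brightest part of the saturated blob in box -> ellipse -> circle on z=h"""
    x,y,w,hh=box;c=im[y:y+hh,x:x+w];hsv=cv2.cvtColor(c,cv2.COLOR_RGB2HSV)
    m=(hsv[...,1]>150)&(hsv[...,2]>60)
    v=hsv[...,2][m].astype(np.uint8)
    t,_=cv2.threshold(v.reshape(-1,1),0,255,cv2.THRESH_BINARY+cv2.THRESH_OTSU)
    b=(m&(hsv[...,2]>t)).astype(np.uint8)
    k=max(cv2.findContours(b,cv2.RETR_EXTERNAL,cv2.CHAIN_APPROX_NONE)[0],key=cv2.contourArea)
    pts=cast(n,k[:,0]+[x,y],h)[:,:2].astype(np.float32)
    (cx,cy),(a,bb),_=cv2.fitEllipse(pts*1000)
    return cx/1000,cy/1000,a,bb,t
E
python3 - <<'E'
from h import *
T=cv2.imread("pics/top0.png")[...,::-1].copy();S=cv2.imread("pics/side0.png")[...,::-1].copy()
for nm,bt,bs in(("green",(330,200,50,50),(340,230,42,70)),("yellow",(402,195,50,50),(392,275,45,75)),("red",(362,138,46,50),(418,230,45,70)),("blue",(195,212,45,45),(272,172,34,48)),("Yother",(265,215,45,45),(298,202,36,60))):
    print(nm,np.array(lid("top",T,bt)),np.array(lid("side",S,bs)))
for n in("top","side"):
    E=robot.camera_params(n)["extrinsics"];print(n,-E[:3,:3].T@E[:3,3])
a=cv2.resize(T[120:280,130:270,::-1],None,fx=3.6,fy=3.6,interpolation=cv2.INTER_CUBIC)
b=cv2.resize(T[140:260,320:470,::-1],None,fx=1.95,fy=1.95)
c=cv2.resize(S[150:250,250:370,::-1],None,fx=2.4,fy=2.4,interpolation=cv2.INTER_CUBIC)
o=np.zeros((600,800,3),np.uint8);o[:a.shape[0],:a.shape[1]]=a;o[:b.shape[0],506:506+b.shape[1]]=b[:,:294];o[250:250+c.shape[0],506:506+c.shape[1]]=c
cv2.imwrite("pics/z.png",o)
E
```

```text
green [ 0.496  -0.1143  9.9823 37.0213 87.    ] [ 0.4925 -0.1178 10.5364 46.3482 85.    ]
yellow [  0.5022  -0.2283  44.2569  55.6791 133.    ] [  0.4925  -0.2421  43.7461  92.4031 139.    ]
red [  0.6106  -0.1536  44.907   47.324  113.    ] [  0.5147  -0.2387  21.2991  46.02   134.    ]
blue [  0.4668   0.1441  45.9462  48.4416 108.    ] [  0.4582   0.1278  42.9463 111.3192 107.    ]
Yother [  0.4619   0.0356  20.6132  50.4746 139.    ] [  0.4523  -0.0057  44.8913 104.7511 133.    ]
top [ 0.3562 -0.0082  0.8309]
side [ 0.1499 -0.6495  0.5588]
```

View pics/z.png

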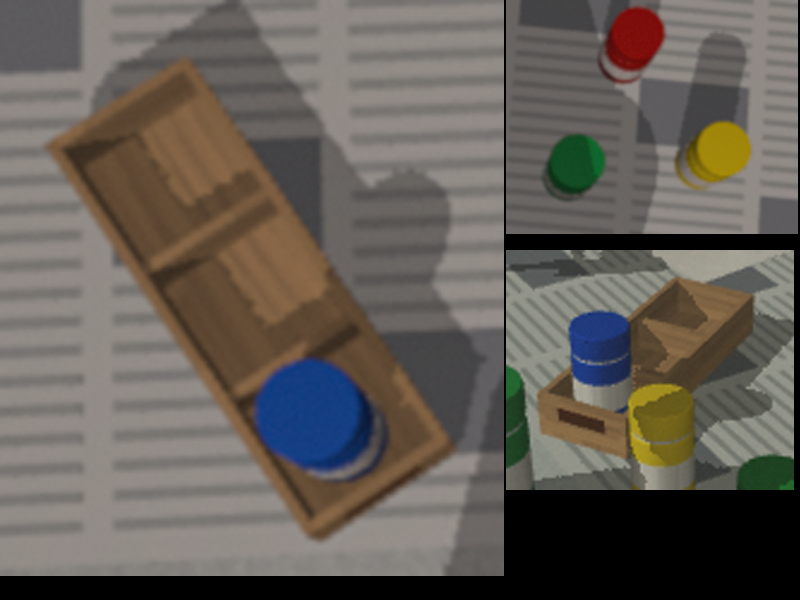

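```bash
cat >> h.py <<'E'
from scipy.optimize import least_squares
def top_lid(im,box,h=0.09,n="top"):
    x,y,w,hh=box;hsv=cv2.cvtColor(im[y:y+hh,x:x+w],cv2.COLOR_RGB2HSV)
    m=((hsv[...,1]>150)&(hsv[...,2]>35)).astype(np.uint8)
    k=max(cv2.findContours(m,cv2.RETR_EXTERNAL,cv2.CHAIN_APPROX_NONE)[0],key=cv2.contourArea)
    P=cast(n,k[:,0]+[x,y],h)[:,:2]
    E=robot.camera_params(n)["extrinsics"];C=(-E[:3,:3].T@E[:3,3])[:2]
    c=P.mean(0)
    for _ in range(8):
        u=(c-C)/np.linalg.norm(c-C);d=P-c
        s=P[(d@u)/np.linalg.norm(d,axis=1)>0.1]
        r=least_squares(lambda q:np.hypot(*(s-q[:2]).T)-q[2],[*c,.025]).x;c=r[:2]
    return np.r_[r,np.abs(np.hypot(*(s-c).T)-r[2]).max()]
E
python3 - <<'E'
from h import *
T=cv2.imread("pics/top0.png")[...,::-1].copy();S=cv2.imread("pics/side0.png")[...,::-1].copy()
for nm,b,bs in(("green",(330,200,50,50),(340,230,42,70)),("yellow",(402,195,50,50),(392,275,45,75)),("red",(362,138,46,50),(418,230,45,70)),("blue",(195,212,45,45),(272,172,34,48)),("Y2",(265,215,45,45),(298,202,36,60))):
    print(nm,top_lid(T,b),top_lid(S,bs,n="side"))
px=np.array([[47,147],[188,60],[450,437],[318,538]])/3.6+[130,120]-.4
P=cast("top",px,.04)[:,:2];print(P)
L=[np.linalg.norm(P[i]-P[(i+1)%4]) for i in range(4)];print(L)
c=P.mean(0);yd=(P[2]+P[3]-P[0]-P[1]);yd/=np.linalg.norm(yd)
x1=P[1]-P[0];x2=P[2]-P[3]
print("centre",c,"yaxis",yd,np.degrees(np.arctan2(yd[1],yd[0])),np.degrees([np.arctan2(x1[1],x1[0]),np.arctan2(x2[1],x2[0])]))
for k in(-.08,0,.08):print(k,c+yd*k)
# red ink side check of crate corners
print("side px of rim corners",proj("side",np.c_[P,[.04]*4]).round(1).tolist())
E
```

```text
Traceback (most recent call last):
  File "h.py", line 37, in top_lid
    return np.r_[r,np.abs(np.hypot(*(s-c).T)-r[2]).max()]
                   ~~~~~~~~~~~~~~~~~~~~~~~~~~~~~~~~~~~^^
ValueError: zero-size array to reduction operation maximum which has no identity
```

```bash
sed -i 's/-q\[2\],\[\*c,.025\]).x;c=r\[:2\]/-.025,c).x;c=r[:2]/; s/return np.r_\[r,np.abs(np.hypot(\*(s-c).T)-r\[2\]).max()\]/return np.r_[c,np.hypot(*(s-c).T).mean(),np.hypot(*(s-c).T).std(),len(s)]/' h.py
python3 - <<'E'
from h import *
T=cv2.imread("pics/top0.png")[...,::-1].copy();S=cv2.imread("pics/side0.png")[...,::-1].copy()
for nm,b,bs in(("green",(330,200,50,50),(340,230,42,35)),("yellow",(402,195,50,50),(392,275,45,38)),("red",(362,138,46,50),(418,230,45,32)),("blue",(195,212,45,45),(272,172,34,30)),("Y2",(265,215,45,45),(298,202,36,32))):
    print(nm,top_lid(T,b),top_lid(S,bs,n="side"))
px=np.array([[47,147],[188,60],[450,437],[318,538]])/3.6+[130,120]-.4
P=cast("top",px,.04)[:,:2];print(P)
L=[np.linalg.norm(P[i]-P[(i+1)%4]) for i in range(4)];print(np.array(L))
c=P.mean(0);yd=(P[2]+P[3]-P[0]-P[1]);yd/=np.linalg.norm(yd)
x1=P[1]-P[0];x2=P[2]-P[3]
print("centre",c,"yaxis",yd,np.degrees(np.arctan2(yd[1],yd[0])),np.degrees([np.arctan2(x1[1],x1[0]),np.arctan2(x2[1],x2[0])]))
for k in(-.08,0,.08):print(k,c+yd*k)
print("side px of rim corners",proj("side",np.c_[P,[.04]*4]).round(1).tolist())
E
```

```text
green [ 0.4883 -0.096   0.0246  0.0012 37.    ] [ 0.5009 -0.1368  0.0251  0.0055 34.    ]
yellow [ 0.5042 -0.2278  0.0248  0.0007 37.    ] [ 0.5085 -0.2336  0.0254  0.002  46.    ]
red [ 0.6091 -0.1519  0.0247  0.0008 36.    ] [ 0.6093 -0.1583  0.0248  0.0009 33.    ]
blue [ 0.4661  0.1424  0.0248  0.0008 39.    ] [ 0.4693  0.1465  0.0249  0.0009 25.    ]
Y2 [ 0.4632  0.0237  0.0248  0.0007 39.    ] [ 0.4646  0.0195  0.0248  0.0012 29.    ]
[[0.6103 0.293 ]
 [0.6587 0.2237]
 [0.4626 0.0825]
 [0.4107 0.1468]]
[0.0845 0.2416 0.0826 0.2475]
centre [0.5356 0.1865] yaxis [-0.809  -0.5877] -144.00295639946202 [-55.1031 -51.0771]
-0.08 [0.6003 0.2335]
0 [0.5356 0.1865]
0.08 [0.4709 0.1395]
side px of rim corners [[319.4, 160.5], [351.7, 168.0], [299.6, 219.5], [262.6, 210.5]]
```

```bash
R='{"xyz":[[0.0191,-0.0459,0],[0.0191,-0.0459,0],[0.0191,-0.0459,0],[0.0191,-0.0459,0],[0.0191,-0.0459,0]],"delta_rot":[[0,0,-0.1454],[0,0,-0.1454],[0,0,-0.1454],[0,0,-0.1454],[0,0,-0.1454]],"hand":[1,1,1,1,1]}' ; unset R
python3 -m handwheel '{"xyz":[[0.0191,-0.0459,0],[0.0191,-0.0459,0],[0.0191,-0.0459,0],[0.0191,-0.0459,0],[0.0191,-0.0459,0]],"delta_rot":[[0,0,-0.1454],[0,0,-0.1454],[0,0,-0.1454],[0,0,-0.1454],[0,0,-0.1454]],"hand":[1,1,1,1,1]}' 20
python3 -m handwheel '{"xyz":[[0.0191,-0.0459,0],[0.0191,-0.0459,0],[0.0191,-0.0459,0],[0.0191,-0.0459,0],[0.0191,-0.0459,0]],"delta_rot":[[0,0,-0.1454],[0,0,-0.1454],[0,0,-0.1454],[0,0,-0.1454],[0,0,-0.1454]],"hand":[1,1,1,1,1]}'
python3 -m handwheel '{"xyz":[[0.0191,-0.0459,0],[0.0191,-0.0459,0],[0.0191,-0.0459,0],[0.0191,-0.0459,0],[0.0191,-0.0459,0]],"delta_rot":[[0,0,-0.1454],[0,0,-0.1454],[0,0,-0.1454],[0,0,-0.1454],[0,0,-0.1454]],"hand":[1,1,1,1,1]}'
python3 - <<'E'
from h import *
s=robot.sense();print(s["clock"],s["tcp_pos"],s["eef_rot"],s["joint_positions"])
cv2.imwrite("pics/w1.png",robot.read_camera("wrist")[...,::-1])
M=robot.camera_params("wrist")["mount"];R=s["eef_rot"]
p=robot.camera_params("wrist")
for nm,P in(("green",[.489,-.098,.09]),("yellow",[.505,-.230,.09]),("red",[.609,-.154,.09])):
    t=R.T@(np.array(P)-s["tcp_pos"]);c=M[:3,:3].T@(t-M[:3,3]);print(nm,c[0]/c[2]*p["fx"]+p["cx"],c[1]/c[2]*p["fy"]+p["cy"])
E
```

```text
clock: 0.72
tcp_pos: [0.2989, 0.36, 0.2496]
eef_rot: [[-0.487, 0.874, 0.0], [0.874, 0.487, -0.0], [-0.0, -0.0, -1.0]]
ft_force: [0.8, 0.1, 0.1]
width: 0.0881
clock: 1.35
tcp_pos: [0.3944, 0.1307, 0.2497]
eef_rot: [[0.217, 0.976, 0.0], [0.976, -0.217, 0.0], [0.0, 0.0, -1.0]]
ft_force: [0.1, -0.4, -0.3]
width: 0.0882
clock: 1.98
tcp_pos: [0.4898, -0.0987, 0.2496]
eef_rot: [[0.811, 0.585, -0.0], [0.585, -0.811, 0.0], [-0.0, -0.0, -1.0]]
ft_force: [0.7, 0.8, -0.2]
width: 0.0878
1.975 [ 0.4898 -0.0987  0.2496] [[ 0.8108  0.5853 -0.0003]
 [ 0.5853 -0.8108  0.0004]
 [-0.     -0.0005 -1.    ]] [-0.1114  0.5504  0.3454  1.9537 -0.2843  0.6846 -0.5367]
green 310.18608822298296 220.71328765008204
yellow 455.3826252009922 298.141789691114
red 475.3567111074881 132.05896202271495
```

View pics/w1.png

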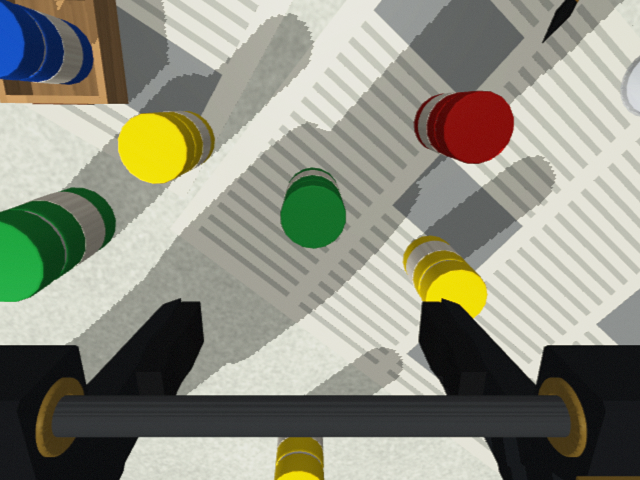

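```bash
python3 -m handwheel '{"xyz":[[0.001,0.001,-0.04],[0,0,-0.05],[0,0,-0.05],[0,0,-0.03],[0,0,-0.02]],"delta_rot":[[0,0,0],[0,0,0],[0,0,0],[0,0,0],[0,0,0]],"hand":[1,1,1,1,1]}' 20
python3 -m handwheel '{"xyz":[[0,0,0],[0,0,0],[0,0,0],[0,0,0],[0,0,0]],"delta_rot":[[0,0,0],[0,0,0],[0,0,0],[0,0,0],[0,0,0]],"hand":[0.3,0.3,0.3,0.3,0.3]}' 20
python3 -m handwheel '{"xyz":[[0,0,0],[0,0,0],[0,0,0.02],[0,0,0.03],[0,0,0.03]],"delta_rot":[[0,0,0],[0,0,0],[0,0,0],[0,0,0],[0,0,0]],"hand":[0.3,0.3,0.3,0.3,0.3]}' 25
```

```text
clock: 2.65
tcp_pos: [0.4897, -0.0959, 0.058]
eef_rot: [[0.808, 0.589, -0.002], [0.589, -0.808, 0.001], [-0.001, -0.002, -1.0]]
ft_force: [-0.9, 0.9, 0.3]
width: 0.088
clock: 3.28
tcp_pos: [0.4916, -0.0969, 0.0605]
eef_rot: [[0.808, 0.589, 0.003], [0.589, -0.808, -0.001], [0.002, 0.002, -1.0]]
ft_force: [1.1, -2.2, 4.4]
width: 0.0496
clock: 3.9
tcp_pos: [0.4896, -0.0959, 0.1402]
eef_rot: [[0.808, 0.589, -0.002], [0.589, -0.808, 0.001], [-0.001, -0.002, -1.0]]
ft_force: [0.5, -0.3, -2.1]
width: 0.0496
```

```bash
python3 -m handwheel '{"xyz":[[0,0,0.04],[0,0,0.03],[0.011,0.033,0],[0.011,0.033,0],[0.011,0.033,0]],"delta_rot":[[0,0,0],[0,0,0],[0,0,0],[0,0,0],[0,0,0]],"hand":[0.3,0.3,0.3,0.3,0.3]}'
python3 -m handwheel '{"xyz":[[0.011,0.033,0],[0.011,0.033,0],[0.011,0.033,0],[0.011,0.033,0],[0.011,0.033,0]],"delta_rot":[[0,0,0],[0,0,0],[0,0,0],[0,0,0],[0,0,0]],"hand":[0.3,0.3,0.3,0.3,0.3]}'
python3 -m handwheel '{"xyz":[[0.011,0.033,0],[0.011,0.033,0],[0,0,0],[0,0,0]],"delta_rot":[[0,0,0],[0,0,0],[0,0,0],[0,0,0]],"hand":[0.3,0.3,0.3,0.3]}'
python3 - <<'E'
from h import *
s=robot.sense();print(s["clock"],s["tcp_pos"],s["eef_rot"],s["width"],s["ft_force"])
im=robot.read_camera("wrist")[...,::-1].copy()
p=robot.camera_params("wrist");M=p["mount"];R=s["eef_rot"]
c0=np.array([.5356,.1865]);y=np.array([-.809,-.5877]);x=np.array([.5877,-.809])
Q=[np.r_[c0+a*x+b*y,.04] for a in(-.043,.043) for b in(-.123,.123)]+[np.r_[c0+a*x+b*y,.04] for a in(-.037,.037) for b in(-.117,-.043,-.037,.037)]
for P in Q:
    c=M[:3,:3].T@(R.T@(P-s["tcp_pos"])-M[:3,3]);u=(int(c[0]/c[2]*p["fx"]+p["cx"]),int(c[1]/c[2]*p["fy"]+p["cy"]))
    cv2.circle(im,u,3,(255,0,255),-1)
cv2.imwrite("pics/w2.png",im)
E
```

```text
clock: 4.53
tcp_pos: [0.5228, 0.0041, 0.2095]
eef_rot: [[0.808, 0.589, -0.002], [0.589, -0.808, 0.0], [-0.001, -0.001, -1.0]]
ft_force: [0.3, 0.3, -1.5]
width: 0.0496
clock: 5.15
tcp_pos: [0.5776, 0.1689, 0.2092]
eef_rot: [[0.808, 0.589, -0.002], [0.589, -0.808, -0.0], [-0.002, -0.001, -1.0]]
ft_force: [0.2, 0.2, -0.6]
width: 0.0493
clock: 5.65
tcp_pos: [0.5996, 0.2325, 0.2092]
eef_rot: [[0.808, 0.589, -0.002], [0.589, -0.808, -0.002], [-0.002, 0.0, -1.0]]
ft_force: [0.8, -0.7, -0.6]
width: 0.0492
5.65 [0.5996 0.2325 0.2092] [[ 0.8085  0.5885 -0.0019]
 [ 0.5885 -0.8085 -0.0016]
 [-0.0025  0.0001 -1.    ]] 0.04923052798276053 [ 0.8229 -0.728  -0.624 ]
```

View pics/w2.png

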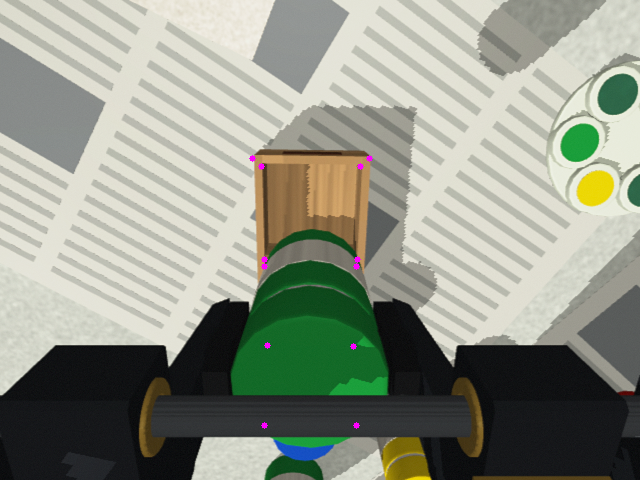

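```bash
python3 -m handwheel '{"xyz":[[0.001,0,-0.04],[0,0,-0.04],[0,0,-0.03],[0,0,-0.015],[0,0,-0.009]],"delta_rot":[[0,0,0],[0,0,0],[0,0,0],[0,0,0],[0,0,0]],"hand":[0.3,0.3,0.3,0.3,0.3]}'
python3 -m handwheel '{"xyz":[[0,0,-0.002],[0,0,-0.002],[0,0,0],[0,0,0]],"delta_rot":[[0,0,0],[0,0,0],[0,0,0],[0,0,0]],"hand":[0.3,0.3,0.3,0.3]}'
python3 -m handwheel '{"xyz":[[0,0,-0.002],[0,0,-0.001],[0,0,0],[0,0,0]],"delta_rot":[[0,0,0],[0,0,0],[0,0,0],[0,0,0]],"hand":[0.3,0.3,0.3,0.3]}'
```

```text
clock: 6.32
tcp_pos: [0.6017, 0.2327, 0.0756]
eef_rot: [[0.809, 0.588, 0.0], [0.588, -0.809, -0.001], [-0.0, 0.0, -1.0]]
ft_force: [0.4, -0.2, -0.9]
width: 0.0496
clock: 6.82
tcp_pos: [0.6017, 0.2338, 0.0722]
eef_rot: [[0.808, 0.589, 0.001], [0.589, -0.808, 0.0], [0.001, 0.0, -1.0]]
ft_force: [-0.0, 0.4, -0.2]
width: 0.0499
clock: 7.32
tcp_pos: [0.6015, 0.2336, 0.0687]
eef_rot: [[0.808, 0.589, 0.0], [0.589, -0.808, -0.0], [-0.0, 0.0, -1.0]]
ft_force: [-0.1, 0.8, -1.6]
width: 0.049
```

```bash
python3 -m handwheel '{"xyz":[[0,0,-0.001],[0,0,-0.001],[0,0,0],[0,0,0]],"delta_rot":[[0,0,0],[0,0,0],[0,0,0],[0,0,0]],"hand":[0.3,0.3,0.3,0.3]}'
python3 -m handwheel '{"xyz":[[0,0,-0.001],[0,0,0],[0,0,0]],"delta_rot":[[0,0,0],[0,0,0],[0,0,0]],"hand":[0.3,0.3,0.3]}'
```

```text
clock: 7.82
tcp_pos: [0.6015, 0.2336, 0.0667]
eef_rot: [[0.808, 0.589, 0.0], [0.589, -0.808, -0.0], [-0.0, 0.0, -1.0]]
ft_force: [-0.0, 0.2, -1.0]
width: 0.0496
clock: 8.2
tcp_pos: [0.6016, 0.2337, 0.0666]
eef_rot: [[0.808, 0.589, 0.0], [0.589, -0.808, 0.0], [0.001, -0.0, -1.0]]
ft_force: [-1.3, -0.4, 5.8]
width: 0.0499
```

```bash
python3 -m handwheel '{"xyz":[[0,0,0],[0,0,0],[0,0,0],[0,0,0.03],[0,0,0.05]],"delta_rot":[[0,0,0],[0,0,0],[0,0,0],[0,0,0],[0,0,0]],"hand":[0.65,0.8,0.85,0.85,0.85]}'
python3 -m handwheel '{"xyz":[[0,0,0.06],[-0.0096,-0.0463,0],[-0.0096,-0.0463,0],[-0.0096,-0.0463,0],[-0.0096,-0.0463,0]],"delta_rot":[[0,0,0],[0,0,0],[0,0,0],[0,0,0],[0,0,0]],"hand":[0.85,1,1,1,1]}'
python3 -m handwheel '{"xyz":[[-0.0096,-0.0463,0],[-0.0096,-0.0463,0],[-0.0096,-0.0463,0],[-0.0096,-0.0463,0],[-0.0096,-0.0463,0]],"delta_rot":[[0,0,0],[0,0,0],[0,0,0],[0,0,0],[0,0,0]],"hand":[1,1,1,1,1]}'
python3 -m handwheel '{"xyz":[[-0.0096,-0.0463,0],[0,0,0],[0,0,0]],"delta_rot":[[0,0,0],[0,0,0],[0,0,0]],"hand":[1,1,1]}'
python3 - <<'E'
from h import *
s=robot.sense();print(s["clock"],s["tcp_pos"],s["eef_rot"],s["width"])
w=robot.read_camera("wrist");t=robot.read_camera("top")
p=robot.camera_params("wrist");M=p["mount"];R=s["eef_rot"]
c=M[:3,:3].T@(R.T@(np.array([.506,-.229,.09])-s["tcp_pos"])-M[:3,3]);print(c[0]/c[2]*p["fx"]+p["cx"],c[1]/c[2]*p["fy"]+p["cy"])
o=np.zeros((480,800,3),np.uint8);o[:360,:480]=cv2.resize(w,(480,360));o[:320,490:790]=cv2.resize(t[110:290,120:290],(300,320))
cv2.imwrite("pics/w3.png",o[...,::-1])
E
```

```text
clock: 8.82
tcp_pos: [0.6001, 0.2333, 0.1448]
eef_rot: [[0.808, 0.589, -0.004], [0.589, -0.808, -0.002], [-0.004, -0.001, -1.0]]
ft_force: [0.7, 0.2, 1.0]
width: 0.075
clock: 9.45
tcp_pos: [0.5627, 0.047, 0.2058]
eef_rot: [[0.808, 0.589, 0.0], [0.589, -0.808, -0.0], [0.0, 0.0, -1.0]]
ft_force: [0.0, -0.4, -0.2]
width: 0.0883
clock: 10.07
tcp_pos: [0.5147, -0.1846, 0.2058]
eef_rot: [[0.808, 0.589, 0.0], [0.589, -0.808, -0.0], [0.0, 0.0, -1.0]]
ft_force: [0.3, -0.6, -0.7]
width: 0.0883
clock: 10.45
tcp_pos: [0.5056, -0.2287, 0.2056]
eef_rot: [[0.808, 0.589, -0.0], [0.589, -0.808, 0.001], [0.0, -0.001, -1.0]]
ft_force: [0.8, 0.3, -0.5]
width: 0.0881
10.45 [ 0.5056 -0.2287  0.2056] [[ 0.8081  0.5891 -0.    ]
 [ 0.5891 -0.8081  0.0009]
 [ 0.0005 -0.0008 -1.    ]] 0.08808919514541526
312.5544629897503 238.6655383724969
```

View pics/w3.png

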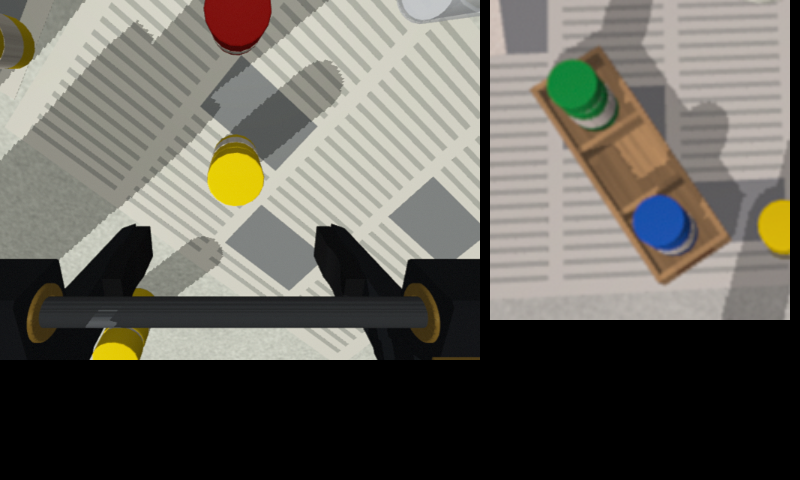

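```bash
python3 -m handwheel '{"xyz":[[-0.001,-0.001,-0.04],[0,0,-0.04],[0,0,-0.035],[0,0,-0.02],[0,0,-0.0105]],"delta_rot":[[0,0,0],[0,0,0],[0,0,0],[0,0,0],[0,0,0]],"hand":[1,1,1,1,1]}' 20
python3 -m handwheel '{"xyz":[[0,0,0],[0,0,0],[0,0,0],[0,0,0],[0,0,0]],"delta_rot":[[0,0,0],[0,0,0],[0,0,0],[0,0,0],[0,0,0]],"hand":[0.3,0.3,0.3,0.3,0.3]}' 20
python3 -m handwheel '{"xyz":[[0,0,0],[0,0,0],[0,0,0.02],[0,0,0.03],[0,0,0.03]],"delta_rot":[[0,0,0],[0,0,0],[0,0,0],[0,0,0],[0,0,0]],"hand":[0.3,0.3,0.3,0.3,0.3]}' 25
python3 -m handwheel '{"xyz":[[0,0,0.04],[0,0,0.04],[0,0,0],[0,0,0]],"delta_rot":[[0,0,0],[0,0,0],[0,0,0],[0,0,0]],"hand":[0.3,0.3,0.3,0.3]}'
```

```text
clock: 11.18
tcp_pos: [0.5046, -0.2287, 0.0591]
eef_rot: [[0.807, 0.591, -0.001], [0.591, -0.807, 0.001], [-0.0, -0.002, -1.0]]
ft_force: [-0.4, 0.3, 0.0]
width: 0.0883
clock: 11.8
tcp_pos: [0.5051, -0.2309, 0.0608]
eef_rot: [[0.808, 0.589, 0.002], [0.589, -0.808, -0.001], [0.001, 0.002, -1.0]]
ft_force: [0.3, -0.7, 3.8]
width: 0.05
clock: 12.42
tcp_pos: [0.5035, -0.2297, 0.1402]
eef_rot: [[0.808, 0.589, -0.002], [0.589, -0.808, 0.001], [-0.001, -0.003, -1.0]]
ft_force: [0.5, -0.3, -2.0]
width: 0.0496
clock: 12.92
tcp_pos: [0.5035, -0.2295, 0.219]
eef_rot: [[0.808, 0.589, -0.003], [0.589, -0.808, 0.002], [-0.001, -0.003, -1.0]]
ft_force: [0.5, 0.2, -3.0]
width: 0.0494
```

```bash
python3 -m handwheel '{"xyz":[[0.0035,0.0417,0],[0.0035,0.0417,0],[0.0035,0.0417,0],[0.0035,0.0417,0],[0.0035,0.0417,0]],"delta_rot":[[0,0,0],[0,0,0],[0,0,0],[0,0,0],[0,0,0]],"hand":[0.3,0.3,0.3,0.3,0.3]}'
python3 -m handwheel '{"xyz":[[0.0035,0.0417,0],[0.0035,0.0417,0],[0.0035,0.0417,0],[0.0035,0.0417,0],[0.0035,0.0417,0]],"delta_rot":[[0,0,0],[0,0,0],[0,0,0],[0,0,0],[0,0,0]],"hand":[0.3,0.3,0.3,0.3,0.3]}'
python3 -m handwheel '{"xyz":[[0,0,0],[0,0,0],[0,0,-0.03],[0,0,-0.02],[0,0,0]],"delta_rot":[[0,0,0],[0,0,0],[0,0,0],[0,0,0],[0,0,0]],"hand":[0.3,0.3,0.3,0.3,0.3]}'
python3 - <<'E'
from h import *
s=robot.sense();print(s["clock"],s["tcp_pos"],s["width"])
w=robot.read_camera("wrist");t=robot.read_camera("side")
o=np.zeros((480,800,3),np.uint8);o[:360,:480]=cv2.resize(w,(480,360));o[:320,490:790]=cv2.resize(t[110:260,240:380],(300,320))
cv2.imwrite("pics/w4.png",o[...,::-1])
E
```

```text
clock: 13.55
tcp_pos: [0.5206, -0.0203, 0.2183]
eef_rot: [[0.808, 0.589, -0.004], [0.589, -0.808, -0.0], [-0.003, -0.002, -1.0]]
ft_force: [0.0, -0.0, -1.9]
width: 0.0496
clock: 14.18
tcp_pos: [0.538, 0.1877, 0.218]
eef_rot: [[0.808, 0.589, -0.004], [0.589, -0.808, -0.002], [-0.004, -0.001, -1.0]]
ft_force: [0.4, 0.3, -1.9]
width: 0.0496
clock: 14.8
tcp_pos: [0.5381, 0.1844, 0.1686]
eef_rot: [[0.81, 0.587, -0.004], [0.587, -0.81, -0.002], [-0.005, -0.001, -1.0]]
ft_force: [0.3, 0.2, -2.5]
width: 0.0492
14.8 [0.5381 0.1844 0.1686] 0.0491931930298252
```

View pics/w4.png

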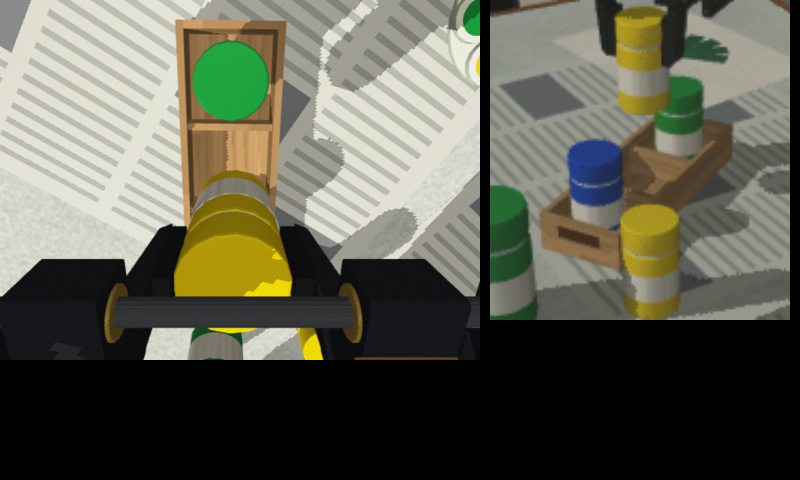

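```bash
python3 -m handwheel '{"xyz":[[0,0.002,-0.02],[0,0,-0.03],[0,0,-0.025],[0,0,-0.012],[0,0,-0.007]],"delta_rot":[[0,0,0],[0,0,0],[0,0,0],[0,0,0],[0,0,0]],"hand":[0.3,0.3,0.3,0.3,0.3]}'
python3 -m handwheel '{"xyz":[[0,0,-0.002],[0,0,-0.001],[0,0,-0.001],[0,0,0],[0,0,0]],"delta_rot":[[0,0,0],[0,0,0],[0,0,0],[0,0,0],[0,0,0]],"hand":[0.3,0.3,0.3,0.3,0.3]}'
```

```text
clock: 15.52
tcp_pos: [0.5401, 0.1885, 0.0765]
eef_rot: [[0.808, 0.589, 0.001], [0.589, -0.808, 0.0], [0.001, 0.001, -1.0]]
ft_force: [-0.4, -1.4, -2.4]
width: 0.0492
clock: 16.15
tcp_pos: [0.5396, 0.1887, 0.0724]
eef_rot: [[0.808, 0.589, 0.0], [0.589, -0.808, 0.0], [0.0, 0.0, -1.0]]
ft_force: [-0.2, -0.4, -1.9]
width: 0.0492
```

```bash
python3 -m handwheel '{"xyz":[[0,0,-0.002],[0,0,-0.002],[0,0,0],[0,0,0]],"delta_rot":[[0,0,0],[0,0,0],[0,0,0],[0,0,0]],"hand":[0.3,0.3,0.3,0.3]}'
python3 -m handwheel '{"xyz":[[0,0,-0.001],[0,0,0],[0,0,0]],"delta_rot":[[0,0,0],[0,0,0],[0,0,0]],"hand":[0.3,0.3,0.3]}'
```

```text
clock: 16.65
tcp_pos: [0.5395, 0.1887, 0.0682]
eef_rot: [[0.808, 0.589, 0.0], [0.589, -0.808, -0.0], [0.0, 0.0, -1.0]]
ft_force: [-0.6, 0.2, -2.5]
width: 0.0495
clock: 17.02
tcp_pos: [0.5395, 0.1886, 0.0672]
eef_rot: [[0.808, 0.589, 0.0], [0.589, -0.808, -0.0], [0.0, 0.0, -1.0]]
ft_force: [0.7, 0.1, -1.3]
width: 0.0492
```

```bash
python3 -m handwheel '{"xyz":[[0,0,-0.001],[0,0,0],[0,0,0]],"delta_rot":[[0,0,0],[0,0,0],[0,0,0]],"hand":[0.3,0.3,0.3]}'
```

```text
clock: 17.4
tcp_pos: [0.5397, 0.1887, 0.0668]
eef_rot: [[0.808, 0.589, 0.001], [0.589, -0.808, 0.0], [0.001, 0.0, -1.0]]
ft_force: [-1.6, 0.0, 6.1]
width: 0.0494
```

Contact; release, rise and move aside to look.

```bash
python3 -m handwheel '{"xyz":[[0,0,0],[0,0,0],[0,0,0],[0,0,0.03],[0,0,0.05]],"delta_rot":[[0,0,0],[0,0,0],[0,0,0],[0,0,0],[0,0,0]],"hand":[0.65,0.8,0.85,0.85,0.85]}'
python3 -m handwheel '{"xyz":[[0,0,0.06],[-0.01,-0.05,0.03],[-0.01,-0.05,0],[-0.01,-0.05,0],[-0.01,-0.05,0]],"delta_rot":[[0,0,0],[0,0,0],[0,0,0],[0,0,0],[0,0,0]],"hand":[0.85,1,1,1,1]}'
python3 -m handwheel '{"xyz":[[-0.01,-0.05,0],[-0.01,-0.05,0],[-0.01,-0.05,0],[0,0,0],[0,0,0]],"delta_rot":[[0,0,0],[0,0,0],[0,0,0],[0,0,0],[0,0,0]],"hand":[1,1,1,1,1]}'
python3 - <<'E'
from h import *
t=robot.read_camera("top");d=robot.read_camera("side")
for nm,b in(("red",(362,138,46,50)),("blue",(195,212,45,45))):print(nm,top_lid(t,b))
for nm,x,y in(("green",.6015,.2335),("yellow",.5395,.1887)):
    u,v=proj("top",[x,y,.096])[0].astype(int);print(nm,top_lid(t,(u-20,v-20,40,40),.096))
o=np.zeros((600,800,3),np.uint8);o[:360,:480]=cv2.resize(t,(480,360));o[:320,490:790]=cv2.resize(d[110:260,240:380],(300,320))
cv2.imwrite("pics/w5.png",o[...,::-1])
E
```

```text
clock: 18.02
tcp_pos: [0.5383, 0.1884, 0.1457]
eef_rot: [[0.808, 0.589, -0.004], [0.589, -0.808, -0.001], [-0.004, -0.001, -1.0]]
ft_force: [0.9, 0.1, 0.0]
width: 0.0751
clock: 18.65
tcp_pos: [0.4991, -0.0128, 0.2364]
eef_rot: [[0.808, 0.589, 0.001], [0.589, -0.808, -0.0], [0.0, 0.0, -1.0]]
ft_force: [0.8, 0.2, -0.6]
width: 0.0881
clock: 19.27
tcp_pos: [0.4695, -0.1607, 0.2361]
eef_rot: [[0.808, 0.589, -0.0], [0.589, -0.808, 0.001], [0.0, -0.001, -1.0]]
ft_force: [-0.5, 0.8, -0.2]
width: 0.0883
red [ 0.6083 -0.1514  0.0246  0.0012 37.    ]
blue [ 0.4661  0.1424  0.0248  0.0008 39.    ]
green [ 0.5976  0.2301  0.0247  0.0009 39.    ]
yellow [ 0.5384  0.1884  0.0251  0.0008 40.    ]
```

View pics/w5.png

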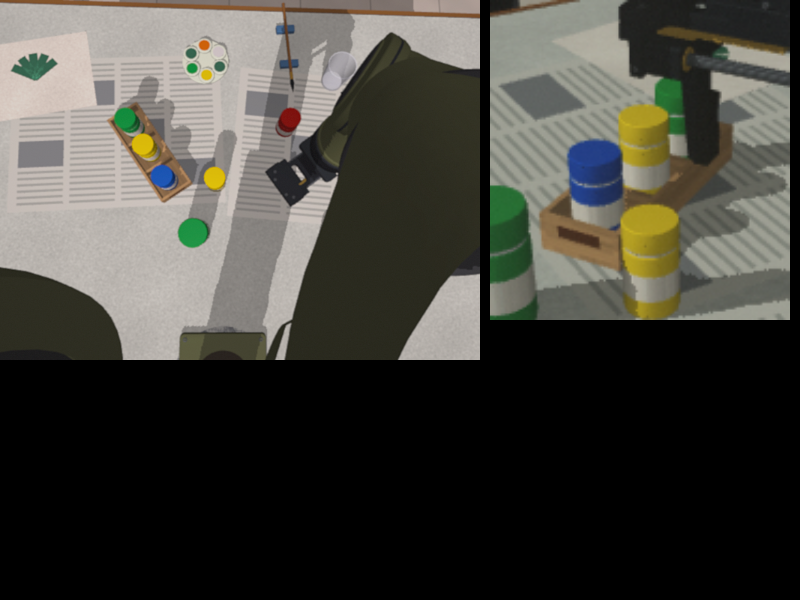

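```bash
python3 -c "
from workcell import robot
print(robot.hand_in())"
```

```text
the job is handed in; nothing more can be done
None
```

The smaller green jar stands upright in the crate's far end cell. The yellow jar that started farthest from the base stands upright in the middle cell. I lowered both until the wrist felt the cell floor (about 6 N) before letting go. The job was handed in at about 19.4 s, with the gripper open and clear of everything.

- **Placement:** in the last top picture the green lid is about 4 mm and the yellow lid about 3 mm from their cell centres. The jars have 12 mm of play each way.
- **Left alone:** in the same picture the blue jar's position is unchanged and the red jar's is within 1 mm of where it started.
- **Disagreements:** the top, side and wrist cameras differed by about 3–6 mm on most positions. The side camera's first reading of the green jar was poor, because of shade, so I did not use it. The final top reading puts the green jar about 5 mm from where the gripper released it, still within its cell.

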